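# Set out the fingerprint powders and solvent for the stock photograph

### The arm

A 6-joint arm with a two-finger parallel gripper is mounted at the origin on a cart in front of the work surface, level with it; the furniture and walls round the work are solid. World frame = base frame: x ahead of the robot, y to its left, z up, the work surface at z = 0. Lengths are in m, angles in rad, forces in N, time in s.
With the tool pointing down it reaches from about 0.3 to 0.875 m from the base axis. Payload 6.4 kg.
Tool frame: the origin (TCP) lies where the fingers leave the gripper's body, on its centre line; the fingertips stand 64 mm ahead of it and the grasp point (between the pads) lies ahead of it (arm.pinch_z is the x of the grasp point in the tool frame, in m); x points along the fingers, y is the direction in which the jaws open and shut, and the axes are right-handed (so a half turn about x gives the same grasp; the last joint's range is limited). The gripper opens to 88 mm and grips with 3 to 60 N. Pads are 18 mm wide; open, the fingers measure 123 mm over their backs; the gripper's body (75 mm by 187 mm) begins 45 mm behind the grasp point.
Start: joints at [-1.322, 0.181, 1.607, -0, 1.354, -0.206], TCP at [0.253, -0.517, 0.303] pointing down, gripper open.
Joint ranges: [-2.99, 2.99], [-0.89, 2.07], [0.3, 2.58], [-1.14, 4.28], [0, 2.63], [-3.12, 3.12]. Speed limits (rad/s): [2.57, 2.57, 3.01, 3.14, 3.14, 3.14].

### API

Orientations are given as a 3x3 rotation matrix whose columns are the frame's x, y, z axes.
In Python, from station import arm gives the robot as it stands.
- The arm moves only by the tool jog_arm, never from a script. Its argument "deltas" is a list of rows, each a list of 3 entries, a list of its own where there are three numbers: the shift along the tool's x, y, z in cm, then the turn, a rotation vector about the tool's x, y, z in rad, then the opening in per cent of the stroke, from 0 (shut) to 100 (fully open). In form: [[[dx, dy, dz], [ax, ay, az], grip], ...]. A call has exactly 8 rows; each row is the pose to reach, as a shift and turn from the pose commanded when the call began, along the tool's axes at that moment; what a row does not reach only later rows make up. A row lasts 1/10 s, in which the tool goes at most 50 mm and 8.59 degrees, less where a joint would pass 70% of its speed; a pose out of reach is approached as far as the arm can. A call with a gripper value outside its range is refused whole. The fingers move at their own pace and stop on an object; "force" is the grip in N (left out, the last holds). Time passes only in rows, so rows that repeat a pose let the fingers close, or fill a call up. It gives the time, the measured TCP pose, the force and the opening at its end, in the units of the state.
- arm.get_state(): the state, without advancing time (a new reading comes with each control period).
- arm.read_camera(name): name is "side" or "top"; returns (picture, depth): 384x512x3 uint8, red, green, blue; 384x512 float32, m along the optical axis (not along the pixel's ray), 0 where there is no reading.
- arm.calibration(name): a dict with "camera_matrix" (3x3 intrinsics, pixels), "extrinsics" (4x4, takes a point from camera to world coordinates). Camera axes: x right, y down, z forward; pixel columns grow to the right and rows downward; lengths in m; the calibration is good to about 2 mm. A picture is of the moment at which its call begins. calibration takes no time and is no camera call.
- arm.hand_in(): hands the job in, once; it reports no verdict.
The state is a dict: "clock": time; "qpos": joint angles; "qd": joint speeds; "joint_efforts": joint torques, N m; "position": TCP position; "orientation": TCP orientation; "ft_force": force on the tool from outside, world axes, zero at the start; "wrist_torque": the same for the moment, N m; "finger_gap": finger opening in m.
Only numpy, scipy, OpenCV 4.12 (cv2) and the standard library are available. Lean on these libraries where they do the work, as an engineer would, in place of code of your own. Each camera call takes 0.05 s, during which the arm holds its last target.

### The job

Set out the powder jars for the stock photograph: stand the black-powder jar centred on the blue pad and the green-powder jar centred on the yellow pad, then put the white-powder jar centred on top of the green one. Stand the brown dropper vial on the desk exactly half-way between the two pads, on the line joining their centres. Keep all four upright, and leave the lens cap and the battery where they lie.

Things in the scene. Friction and masses are not known exactly. Their poses are not given: they have to be found in the camera images.
- jar_green_mid (a point): Loose screw jar of green powder, upright: clear body with green contents, black lid with a round green sticker. 54 mm across the lid (the widest part), 56 mm tall, lid in the top 12 mm, 70 g. This point is on its axis, half-way up (28 mm above its underside); z up.
- jar_black_mid (a point): Loose screw jar of black (dark grey) powder, upright: clear body with black (dark grey) contents, black lid without a sticker. 49 mm across the lid (the widest part), 52 mm tall, lid in the top 12 mm, 70 g. This point is on its axis, half-way up (26 mm above its underside); z up.
- jar_white_mid (a point): Loose screw jar of white powder, upright: clear body with white contents, black lid with a round white sticker. 45 mm across the lid (the widest part), 48 mm tall, lid in the top 12 mm, 70 g. This point is on its axis, half-way up (24 mm above its underside); z up.
- vial_mid (a point): Loose brown glass dropper vial, upright, with a black dropper cap: 87 mm tall in all, the round glass body 27 mm across from its underside up to 52 mm, the cap above it narrower (18 mm); 30 g. This point is on its axis, half-way up the glass body (26 mm above its underside); z up. Grasp it round the glass body.
- pad_blue: Fixed round blue pad lying on the desk, 72 mm across, 4 mm thick, flat top. Origin at the centre of its underside, z up; its y axis lies along the line through the centres of both pads, which are always 180 mm apart.
- pad_yellow: Fixed round yellow pad lying on the desk, 72 mm across, 4 mm thick, flat top. Origin at the centre of its underside, z up; its y axis lies along the line through the centres of both pads, which are always 180 mm apart.
- lens_cap: Loose black camera lens cap lying flat, 59 mm across, 10 mm thick: a bystander, not to be moved. Origin at the centre of its underside.
- cell_0: Loose cylindrical dark blue battery with a white band, lying flat, 19 mm across, 66 mm long along its own y: a bystander, not to be moved. Origin under its centre.

How it is judged:
By the outcome, as a careful person would: the job done as asked, in the order asked, and still so for the second after the job is handed in, with the robot touching nothing.
It also fails if it takes over 109 s, if anything falls off the work surface, if the arm or the gripper's body presses on something with over 40 N, if the wrist force passes 120 N, or if a joint passes its speed limit or range.

## Working session

There is one attempt and no reset: what is moved stays moved. The work goes in short steps, Python scripts to look and compute and a tool call to move; the robot and the scene stay as the last step left them, time stands still between calls to the robot, and variables do not carry over. Pictures are saved under pics/ and viewed, and the job is handed in when it is done.

Besides the shell and the picture viewer there is one more tool, called after "Call:" by a JSON object that holds its "fn" and its "kwargs", one argument or row to a line. jog_arm: Moves the arm, as the interface text tells. Its arguments: {"type":"object","properties":{"deltas":{"type":"array"},"force":{"type":"number"}},"required":["deltas"]}

```bash
mkdir -p pics; ls; python3 - <<'E'
from station import arm
import cv2,numpy as np
s=arm.get_state()
for k in s: print(k,np.round(s[k],4).tolist())
print(arm.pinch_z)
for n in("top","side"):
    p,d=arm.read_camera(n); np.savez(f"pics/{n}0.npz",p=p,d=d)
    cv2.imwrite(f"pics/{n}0.png",p[:,:,::-1])
    c=arm.calibration(n); print(np.round(c["camera_matrix"],1).tolist(),np.round(c["extrinsics"],3).tolist())
E
```

```text
pics
clock 0.0
qpos [-1.3223, 0.1815, 1.608, 0.0, 1.3538, -0.2063]
qd [0.0001, -0.0012, -0.0006, -0.0004, -0.0006, -0.0015]
joint_efforts [-0.0011, -43.3871, -34.1846, 0.0703, 0.0388, -0.0001]
position [0.2525, -0.5161, 0.3018]
orientation [[-0.0004, 0.4393, -0.8984], [0.0017, -0.8984, -0.4393], [-1.0, -0.0017, -0.0004]]
ft_force [0.4047, -0.4254, 0.3499]
wrist_torque [-0.0405, -0.0283, -0.0038]
finger_gap 0.0883
0.0453
[[355.9, 0.0, 256.0], [0.0, 355.9, 194.1], [0.0, 0.0, 1.0]] [[-0.012, -0.996, 0.094, 0.505], [-1.0, 0.014, 0.018, -0.075], [-0.02, -0.093, -0.995, 0.917], [0.0, 0.0, 0.0, 1.0]]
[[454.8, 0.0, 249.7], [0.0, 454.8, 194.7], [0.0, 0.0, 1.0]] [[0.601, 0.698, -0.389, 0.928], [0.8, -0.523, 0.295, -0.335], [0.003, -0.489, -0.872, 0.801], [0.0, 0.0, 0.0, 1.0]]
```

View pics/top0.png

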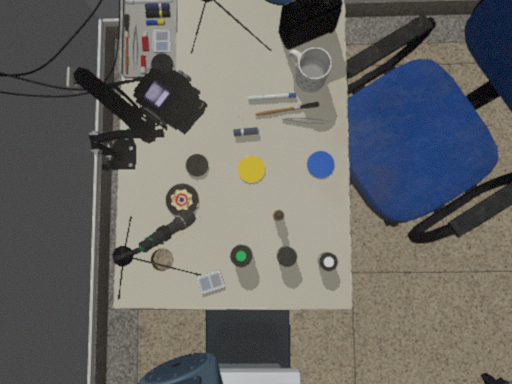

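View pics/side0.png

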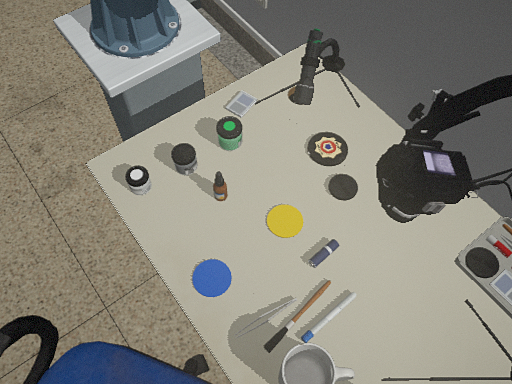

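The top view shows the yellow pad at (251,170), blue pad (320,165), vial (279,215), and the green (241,256), black (287,257) and white (328,262) jars. The battery is at (246,132) and the lens cap at (197,165). The side view shows the same items, all unobstructed.

```bash
cat > h.py <<'E'
import numpy as np,cv2
from station import arm
def ray(cam,u,v,z):
    c=arm.calibration(cam);K=c["camera_matrix"];T=c["extrinsics"]
    r=T[:3,:3]@np.linalg.solve(K,[u,v,1.]);o=T[:3,3]
    return o+r*(z-o[2])/r[2]
def proj(cam,P):
    c=arm.calibration(cam);K=c["camera_matrix"];T=c["extrinsics"]
    q=K@(T[:3,:3].T@(np.array(P)-T[:3,3]));return q[:2]/q[2]
def blob(cam,m,near,z,r=30,fit=True,up=None):
    """largest contour near the pixel -> rays on plane z -> centre, diameter"""
    mm=np.zeros(m.shape,np.uint8);cv2.circle(mm,near,r,255,-1)
    m=(m.astype(np.uint8)*255)&mm
    cs,_=cv2.findContours(m,cv2.RETR_EXTERNAL,cv2.CHAIN_APPROX_NONE)
    if not cs:return None
    c=cv2.convexHull(max(cs,key=cv2.contourArea))
    P=np.array([ray(cam,u,v,z)[:2] for u,v in c[:,0]])
    (x,y),R=cv2.minEnclosingCircle((P*1000).astype(np.float32))
    M=np.zeros(m.shape,np.uint8);cv2.drawContours(M,[c],-1,1,-1)
    mo=cv2.moments(M,True);u,v=mo['m10']/mo['m00'],mo['m01']/mo['m00']
    p=ray(cam,u,v,z)
    return dict(px=(round(u,1),round(v,1)),cen=np.round(p[:2]*1000,1),mec=np.round([x,y,2*R],1),area=cv2.contourArea(c))
def masks(p):
    h=cv2.cvtColor(p,cv2.COLOR_RGB2HSV).astype(int);H,S,V=h[...,0],h[...,1],h[...,2]
    return dict(yellow=(H>18)&(H<32)&(S>190)&(V>120),blue=(H>105)&(H<125)&(S>170)&(V>100),
      green=(H>45)&(H<85)&(S>120)&(V>70),dark=(V<75),white=(S<30)&(V>190))
E
cat > m.py <<'E'
from h import *
px=dict(top=dict(yp=(251,170),bp=(320,165),g=(241,256),k=(287,257),w=(328,262),v=(279,215),cap=(197,165)),
side=dict(yp=(285,221),bp=(212,278),g=(229,127),k=(184,154),w=(137,174),v=(219,178),cap=(343,187)))
for n in("top","side"):
    f=np.load(f"pics/{n}0.npz");p,d=f["p"],f["d"];m=masks(p)
    q=px[n];print(n)
    for k,mk,z,r in(("yp","yellow",.004,30),("bp","blue",.004,30),("g","green",.056,8),("g","dark",.056,20),("k","dark",.052,18),("w","white",.048,8),("w","dark",.048,18),("v","dark",.087,10),("cap","dark",.01,25)):
        print(k,mk,blob(n,m[mk],q[k],z,r), "depth z",end=' ')
        u,v=q[k];T=arm.calibration(n);Z=d[v,u];P=T["extrinsics"][:3,:3]@(np.linalg.solve(T["camera_matrix"],[u,v,1.])*Z)+T["extrinsics"][:3,3];print(np.round(P*1000))
    x0=[]
    if n=="top": im=p[120:300,180:360]
    else: im=p[90:310,100:380]
    cv2.imwrite(f"pics/z_{n}.png",cv2.resize(im,None,fx=2.7,fy=2.7,interpolation=cv2.INTER_NEAREST)[:,:,::-1])
E
python3 m.py
```

```text
top
yp yellow {'px': (248.0, 179.0), 'cen': array([630.4, -38.2]), 'mec': array([630.4, -38.2,   0. ]), 'area': 0.0} depth z [654. -46.   1.]
bp blue {'px': (330.0, 170.0), 'cen': array([ 650.7, -250.4]), 'mec': array([ 652. , -250.5,   16.8]), 'area': 8.0} depth z [ 664. -225.    5.]
g green {'px': (240.5, 255.6), 'cen': array([438.6, -20.4]), 'mec': array([438.7, -20.4,  24.5]), 'area': 71.5} depth z [438. -22.  56.]
g dark {'px': (240.8, 255.6), 'cen': array([438.7, -21.1]), 'mec': array([438.7, -20.8,  50.1]), 'area': 324.0} depth z [438. -22.  56.]
k dark {'px': (286.5, 256.4), 'cen': array([ 435.2, -130.5]), 'mec': array([ 435.5, -130.7,   44.8]), 'area': 249.5} depth z [ 434. -132.   53.]
w white {'px': (328.3, 261.6), 'cen': array([ 421.5, -230.9]), 'mec': array([ 421.6, -231.2,   20.3]), 'area': 44.0} depth z [ 421. -230.   49.]
w dark {'px': (327.9, 261.4), 'cen': array([ 421.9, -229.9]), 'mec': array([ 421.9, -229.7,   40.8]), 'area': 217.0} depth z [ 421. -230.   49.]
v dark {'px': (278.8, 215.4), 'cen': array([ 532.6, -112.5]), 'mec': array([ 532.5, -112.4,   15.1]), 'ar
[... 759 characters left out ...]
3.2, 154.0), 'cen': array([ 440.5, -131.4]), 'mec': array([ 440. , -131.5,   51.6]), 'area': 386.0} depth z [ 441. -130.   51.]
w white {'px': (135.8, 174.2), 'cen': array([ 422.6, -229.7]), 'mec': array([ 422.3, -229.3,   22.9]), 'area': 80.0} depth z [ 423. -228.   47.]
w dark {'px': (136.6, 175.9), 'cen': array([ 426.9, -230.4]), 'mec': array([ 426.1, -230.7,   47.3]), 'area': 352.0} depth z [ 423. -228.   47.]
v dark {'px': (218.8, 179.7), 'cen': array([ 550.1, -119.4]), 'mec': array([ 548.5, -119. ,   30.1]), 'area': 86.5} depth z [ 542. -114.   76.]
cap dark {'px': (342.7, 186.9), 'cen': array([672.8,  93.7]), 'mec': array([672.5,  93.8,  59.6]), 'area': 538.0} depth z [675.  92.  14.]
```

```bash
python3 - <<'E'
from h import *
for n,q in(("top",((251,170),(320,165))),("side",((285,221),(212,278)))):
    p=np.load(f"pics/{n}0.npz")["p"];h=cv2.cvtColor(p,cv2.COLOR_RGB2HSV)
    out=[]
    for (u,v),(lo,hi) in zip(q,((18,34),(100,130))):
        print(n,h[v-5:v+6:5,u-5:u+6:5].reshape(-1,3).tolist()[:5])
        m=(h[...,0]>lo)&(h[...,0]<hi)&(h[...,1]>120)&(h[...,2]>60)
        b=blob(n,m,(u,v),.004,30);print(b);out.append(b["cen"])
    print("dist",np.linalg.norm(out[0]-out[1]),"mid",(out[0]+out[1])/2)
E
```

```text
top [[25, 177, 193], [25, 178, 195], [25, 172, 194], [25, 182, 192], [25, 177, 193]]
{'px': (251.1, 168.9), 'cen': array([656.7, -46.4]), 'mec': array([656.6, -46.2,  70.5]), 'area': 542.0}
top [[110, 162, 168], [110, 158, 169], [110, 161, 166], [110, 157, 167], [111, 157, 167]]
{'px': (320.4, 164.0), 'cen': array([ 666.6, -226.2]), 'mec': array([ 666.9, -226.1,   68.7]), 'area': 520.5}
dist 180.07234657214858 mid [ 661.65 -136.3 ]
side [[26, 179, 204], [26, 180, 205], [26, 185, 204], [26, 177, 203], [26, 182, 205]]
{'px': (284.5, 220.8), 'cen': array([659.5, -45.7]), 'mec': array([658.9, -44.8,  71.8]), 'area': 910.0}
side [[109, 163, 174], [109, 164, 176], [110, 162, 175], [109, 157, 177], [109, 158, 178]]
{'px': (211.4, 277.8), 'cen': array([ 669.3, -224.9]), 'mec': array([ 668.6, -224.1,   70.9]), 'area': 1093.5}
dist 179.4677686939914 mid [ 664.4 -135.3]
```

View pics/z_side.png

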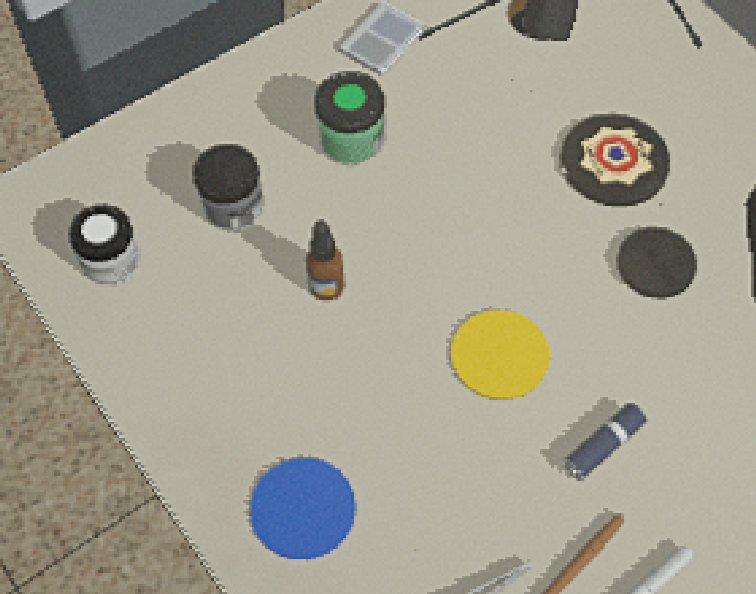

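View pics/z_top.png

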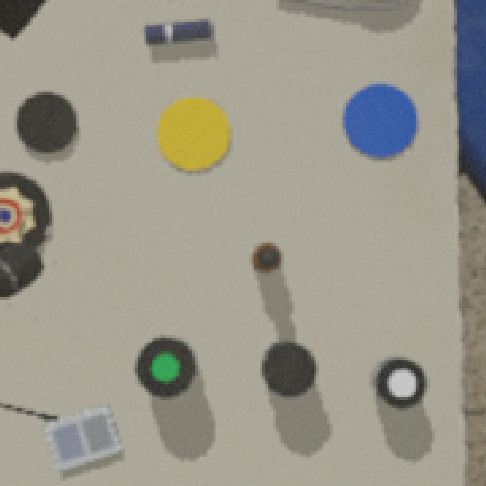

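```bash
cat >> h.py <<'E'
def go(x,y,z,yaw_deg=None,ref=None):
    "total shift (cm) in tool axes to TCP target in mm"
    s=arm.get_state();R=np.array(s["orientation"]);p=np.array(s["position"])
    d=R.T@(np.array([x,y,z])/1000-p)*100
    print("pos",np.round(p*1000,1),"yaw_y",round(float(np.degrees(np.arctan2(R[1,1],R[0,1]))),2),"gap",round(s["finger_gap"]*1000,1),"F",np.round(s["ft_force"],1),"t",round(s["clock"],2),"shift cm",np.round(d,2), "tilt",np.round(R[:,0],4))
E
python3 - <<'E'
from h import *
f=np.load("pics/top0.npz");d=f["d"];T=arm.calibration("top")
v,u=np.mgrid[0:384,0:512];K=T["camera_matrix"]
c=np.stack([(u-K[0,2])/K[0,0]*d,(v-K[1,2])/K[1,1]*d,d],-1)
W=c@T["extrinsics"][:3,:3].T+T["extrinsics"][:3,3]
print((W[235:300:6,120:260:7,2]*1000).round().astype(int))
print((W[70:180:7,180:345:8,2]*1000).round().astype(int))
go(436,-130,200)
E
```

```text
[[   1   36    0    2   -3  214  206  196    0    1    2    2   -4   -1
    -2   -2   -1    1    2    1]
 [   1   41    1    3  225  219  206   -1    0    0   -2    0    1    1
    -2    1   -1    1    0   -2]
 [  66   67   -3  231  226   -3    0   -1    2   -3    0    0    4  917
     3   -3    1   57   57   -5]
 [  71  158  165    0   -3  -18 -745 -737    3   -3    1   -3    0   -4
     1   -1   58   55   53   -1]
 [ 149   69   55   49    1 -740 -742 -739   -1    0    0    0    0   -4
     1    2   56   58   56    0]
 [  70   69    1    3   -1  -19   38  917   -1   -1    0    0   -1    3
     1   -1   -2   57   54   -3]
 [   0    2    1   -2    0    0    0    2   -1   17   -1   -1   -2    0
     8   -1   -1    2   -4   -1]
 [   4    1    0   -3   -1    1   -2   -1   -1   -2    0    0    9   10
     6    0   -1   -2   -2    0]
 [  30    1   -2    1    0   -1    2    0    0   -3    2    2    7    9
     5   -1    0    1   -3    0]
 [  19    1    0   -4    1   -1   -2    0    0    3    1    0    8    9
    11    0   -1    0   -1    0]
 [  11   -2    1   -1    2    3   -1    2    0    
[... 920 characters left out ...]
-1  -1  -1
    0   1  -1]
 [ -3   0   2  -1  -3  -3   0   1   0   2  -1  -1   0   0  -1   1   1   0
   -3   0  -1]
 [ -3  -1   0   1   1  -5  -1  -1  -1   2   0   1   2   1   3   2   1  -1
    0   0   0]
 [  0  -2  12   1  -2   0   0  -1  -1   1   1   1  -1   2   0  -2   1   6
    3   1  -1]
 [  0   8   9  10   0  -1  -2   2   5   7   0  -1   0  -1   0   2   2   5
    4   3   0]
 [ -1   7  11   9   0   5  -1   1   3   3   3  -2  -2   3   2   2   3   6
    4   0   0]
 [  2   1  10   0   0   0   0  -2   4   8   4   0   0  -1   0  -2   2   2
    6   0   0]]
pos [ 252.5 -516.2  301.9] yaw_y -63.94 gap 88.4 F [ 0.1  0.7 -0.1] t 0.1 shift cm [ 10.24 -26.62 -33.44] tilt [-4.0e-04  1.5e-03 -1.0e+00]
```

Call:
{"fn": "jog_arm", "kwargs": {
  "deltas": [
    [[0, -2, -2.5], [0, 0, 0], 100],
    [[0.5, -5, -6.3], [0, 0, 0], 100],
    [[1.5, -8.3, -10.4], [0, 0, 0], 100],
    [[3, -11.6, -14.5], [0, 0, 0], 100],
    [[4.5, -14.9, -18.7], [0, 0, 0], 100],
    [[6, -18.2, -22.8], [0, 0, 0], 100],
    [[7.5, -21.5, -27], [0, 0, 0], 100],
    [[9, -24.5, -30.7], [0, 0, 0], 100]
  ],
  "force": 15
}}

```text
clock: 0.9
position: [0.4114, -0.1804, 0.2192]
orientation: [[0.0, 0.439, -0.899], [-0.0, -0.899, -0.439], [-1.0, 0.0, -0.0]]
ft_force: [1.3, 0.7, -1.0]
finger_gap: 0.0878
```

```bash
python3 -c "
from h import *
go(436,-130.5,92)"
```

```text
pos [ 411.4 -180.4  219.2] yaw_y -63.96 gap 87.8 F [ 1.3  0.7 -1. ] t 0.9 shift cm [12.72 -3.41 -4.4 ] tilt [ 4.e-04 -2.e-04 -1.e+00]
```

Call:
{"fn": "jog_arm", "kwargs": {
  "deltas": [
    [[0, -1.2, -1.6], [0, 0, 0], 100],
    [[0, -2.1, -2.7], [0, 0, 0], 100],
    [[1.5, -2.1, -2.7], [0, 0, 0], 100],
    [[4, -2.1, -2.7], [0, 0, 0], 100],
    [[6.5, -2.1, -2.7], [0, 0, 0], 100],
    [[7, -2.1, -2.7], [0, 0, 0], 100],
    [[7, -2.1, -2.7], [0, 0, 0], 100],
    [[7, -2.1, -2.7], [0, 0, 0], 100]
  ]
}}

```text
clock: 1.7
position: [0.4266, -0.152, 0.1505]
orientation: [[0.001, 0.439, -0.898], [-0.001, -0.898, -0.439], [-1.0, 0.001, -0.001]]
ft_force: [0.3, 0.6, 0.4]
finger_gap: 0.0879
```

```bash
python3 -c "
from h import *
go(436,-130.5,90)"
```

```text
pos [ 426.6 -152.   150.5] yaw_y -63.95 gap 87.9 F [0.3 0.6 0.4] t 1.7 shift cm [ 6.05 -1.52 -1.79] tilt [ 9.e-04 -6.e-04 -1.e+00]
```

Call:
{"fn": "jog_arm", "kwargs": {
  "deltas": [
    [[0, -0.8, -0.9], [0, 0, 0], 100],
    [[0, -1.5, -1.8], [0, 0, 0], 100],
    [[0, -1.5, -1.8], [0, 0, 0], 100],
    [[1.5, -1.5, -1.8], [0, 0, 0], 100],
    [[3, -1.5, -1.8], [0, 0, 0], 100],
    [[4.5, -1.5, -1.8], [0, 0, 0], 100],
    [[6, -1.5, -1.8], [0, 0, 0], 100],
    [[6, -1.5, -1.8], [0, 0, 0], 100]
  ]
}}

```text
clock: 2.5
position: [0.4347, -0.1293, 0.0883]
orientation: [[-0.003, 0.44, -0.898], [0.002, -0.898, -0.44], [-1.0, -0.003, 0.002]]
ft_force: [-1.2, -0.2, 0.2]
finger_gap: 0.0882
```

```bash
python3 -c "
from h import *
go(436,-130.5,90)"
```

```text
pos [ 434.7 -129.3   88.3] yaw_y -63.91 gap 88.2 F [-1.2 -0.2  0.2] t 2.5 shift cm [-0.17  0.16 -0.07] tilt [-0.0029  0.0017 -1.    ]
```

Call:
{"fn": "jog_arm", "kwargs": {
  "deltas": [
    [[0, 0, 0], [0, 0, 0], 40],
    [[0, 0, 0], [0, 0, 0], 40],
    [[0, 0, 0], [0, 0, 0], 40],
    [[0, 0, 0], [0, 0, 0], 40],
    [[0, 0, 0], [0, 0, 0], 40],
    [[0, 0, 0], [0, 0, 0], 40],
    [[0, 0, 0], [0, 0, 0], 40],
    [[0, 0, 0], [0, 0, 0], 40]
  ],
  "force": 15
}}

```text
clock: 3.3
position: [0.4359, -0.1303, 0.09]
orientation: [[0.0, 0.439, -0.898], [-0.0, -0.898, -0.439], [-1.0, 0.0, -0.0]]
ft_force: [-0.9, 1.4, 3.8]
finger_gap: 0.0481
```

```bash
python3 -c "
from h import *
go(436,-130.5,90)"
```

```text
pos [ 435.9 -130.3   90. ] yaw_y -63.94 gap 48.1 F [-0.9  1.4  3.8] t 3.3 shift cm [-0.    0.02 -0.  ] tilt [ 4.e-04 -2.e-04 -1.e+00]
```

```bash
python3 -c "
from h import *
go(668.4,-226,180)"
```

```text
pos [ 435.9 -130.3   90. ] yaw_y -63.94 gap 48.1 F [-0.9  1.4  3.8] t 3.3 shift cm [ -8.99  18.82 -16.69] tilt [ 4.e-04 -2.e-04 -1.e+00]
```

Call:
{"fn": "jog_arm", "kwargs": {
  "deltas": [
    [[-1, 0, 0], [0, 0, 0], 40],
    [[-2.5, 0, 0], [0, 0, 0], 40],
    [[-4, 0, 0], [0, 0, 0], 40],
    [[-6, 0, 0], [0, 0, 0], 40],
    [[-8, 0, 0], [0, 0, 0], 40],
    [[-9, 0, 0], [0, 0, 0], 40],
    [[-9, 0, 0], [0, 0, 0], 40],
    [[-9, 0, 0], [0, 0, 0], 40]
  ]
}}

```text
clock: 4.1
position: [0.4354, -0.13, 0.1793]
orientation: [[-0.0, 0.439, -0.898], [0.0, -0.898, -0.439], [-1.0, -0.0, 0.0]]
ft_force: [-0.0, 0.1, -0.5]
finger_gap: 0.0479
```

```bash
python3 -c "
from h import *
go(668.4,-226,180)"
```

```text
pos [ 435.4 -130.   179.3] yaw_y -63.94 gap 47.9 F [-0.   0.1 -0.5] t 4.1 shift cm [ -0.08  18.86 -16.72] tilt [-4.e-04  2.e-04 -1.e+00]
```

Call:
{"fn": "jog_arm", "kwargs": {
  "deltas": [
    [[0, 1.5, -1.3], [0, 0, 0], 40],
    [[0, 4, -3.5], [0, 0, 0], 40],
    [[0, 7, -6.2], [0, 0, 0], 40],
    [[0, 10, -8.9], [0, 0, 0], 40],
    [[0, 13, -11.5], [0, 0, 0], 40],
    [[0, 16, -14.2], [0, 0, 0], 40],
    [[0, 18, -16], [0, 0, 0], 40],
    [[0, 18.8, -16.7], [0, 0, 0], 40]
  ]
}}

```text
clock: 4.9
position: [0.6695, -0.2264, 0.1772]
orientation: [[-0.002, 0.439, -0.898], [0.001, -0.898, -0.439], [-1.0, -0.001, 0.001]]
ft_force: [-0.4, -0.0, -0.1]
finger_gap: 0.0478
```

Call:
{"fn": "jog_arm", "kwargs": {
  "deltas": [
    [[0, 0, 0], [0, 0, 0], 40],
    [[0, 0, 0], [0, 0, 0], 40],
    [[1, 0, 0], [0, 0, 0], 40],
    [[2.5, 0, 0], [0, 0, 0], 40],
    [[4, 0, 0], [0, 0, 0], 40],
    [[5.5, 0, 0], [0, 0, 0], 40],
    [[6.5, 0, 0], [0, 0, 0], 40],
    [[6.5, 0, 0], [0, 0, 0], 40]
  ]
}}

```text
clock: 5.7
position: [0.6669, -0.225, 0.1118]
orientation: [[-0.004, 0.439, -0.898], [0.002, -0.898, -0.439], [-1.0, -0.004, 0.003]]
ft_force: [-0.2, 0.2, -1.6]
finger_gap: 0.0477
```

```bash
python3 - <<'E'
from h import *
go(668.4,-226,94.5)
for n in("top","side"):
    p,d=arm.read_camera(n); cv2.imwrite(f"pics/{n}1.png",p[:,:,::-1])
go(668.4,-226,94.5)
E
```

```text
pos [ 666.9 -225.   111.8] yaw_y -63.94 gap 47.7 F [-0.2  0.2 -1.6] t 5.7 shift cm [ 1.72  0.16 -0.09] tilt [-0.0038  0.0021 -1.    ]
pos [ 668.3 -225.7  114.4] yaw_y -63.94 gap 48.0 F [ 1.2 -0.4 -0.9] t 5.8 shift cm [1.99 0.03 0.  ] tilt [-4.e-04  2.e-04 -1.e+00]
```

View pics/side1.png

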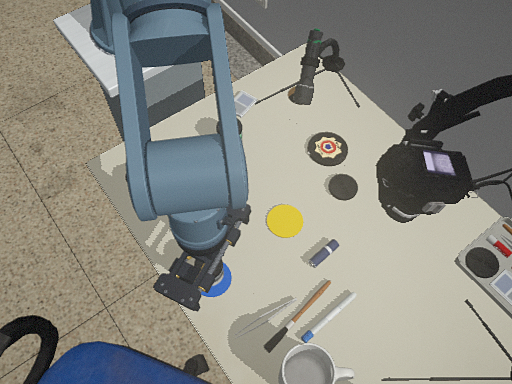

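The side view shows the gripper holding the black jar over the blue pad at about (215,280), with yellow (285,221) still clear. I'll lower it gently and watch the force.

Call:
{"fn": "jog_arm", "kwargs": {
  "deltas": [
    [[0.5, 0, 0], [0, 0, 0], 40],
    [[1, 0, 0], [0, 0, 0], 40],
    [[1.4, 0, 0], [0, 0, 0], 40],
    [[1.7, 0, 0], [0, 0, 0], 40],
    [[1.9, 0, 0], [0, 0, 0], 40],
    [[1.9, 0, 0], [0, 0, 0], 40],
    [[1.9, 0, 0], [0, 0, 0], 40],
    [[1.9, 0, 0], [0, 0, 0], 40]
  ]
}}

```text
clock: 6.6
position: [0.6684, -0.2258, 0.0959]
orientation: [[0.0, 0.439, -0.898], [-0.0, -0.898, -0.439], [-1.0, 0.0, -0.0]]
ft_force: [-0.3, 0.9, -0.9]
finger_gap: 0.0481
```

```bash
python3 -c "
from h import *
go(668.4,-226,94)"
```

```text
pos [ 668.4 -225.8   95.9] yaw_y -63.94 gap 48.1 F [-0.3  0.9 -0.9] t 6.6 shift cm [0.19 0.02 0.01] tilt [ 4.e-04 -2.e-04 -1.e+00]
```

Call:
{"fn": "jog_arm", "kwargs": {
  "deltas": [
    [[0.1, 0, 0], [0, 0, 0], 40],
    [[0.2, 0, 0], [0, 0, 0], 40],
    [[0.2, 0, 0], [0, 0, 0], 40],
    [[0.2, 0, 0], [0, 0, 0], 40],
    [[0.2, 0, 0], [0, 0, 0], 70],
    [[0.2, 0, 0], [0, 0, 0], 80],
    [[0.2, 0, 0], [0, 0, 0], 80],
    [[0.2, 0, 0], [0, 0, 0], 80]
  ]
}}

```text
clock: 7.4
position: [0.6682, -0.2257, 0.0935]
orientation: [[-0.0, 0.439, -0.898], [0.0, -0.898, -0.439], [-1.0, -0.0, 0.0]]
ft_force: [-0.2, -0.4, -0.1]
finger_gap: 0.0705
```

```bash
python3 -c "
from h import *
go(668.4,-226,170)"
```

```text
pos [ 668.2 -225.7   93.5] yaw_y -63.94 gap 70.5 F [-0.2 -0.4 -0.1] t 7.4 shift cm [-7.65  0.04 -0.  ] tilt [-2.e-04  1.e-04 -1.e+00]
```

Call:
{"fn": "jog_arm", "kwargs": {
  "deltas": [
    [[-1, 0, 0], [0, 0, 0], 90],
    [[-3, 0, 0], [0, 0, 0], 90],
    [[-5.5, 0, 0], [0, 0, 0], 90],
    [[-8, 0, 0], [0, 0, 0], 90],
    [[-9, -2, 0.8], [0, 0, 0], 90],
    [[-9, -5, 2], [0, 0, 0], 90],
    [[-9, -9, 3.6], [0, 0, 0], 90],
    [[-9, -13, 5.2], [0, 0, 0], 90]
  ]
}}

```text
clock: 8.2
position: [0.5636, -0.1312, 0.1846]
orientation: [[0.001, 0.439, -0.899], [-0.0, -0.899, -0.439], [-1.0, 0.001, -0.001]]
ft_force: [-0.5, -0.5, -0.5]
finger_gap: 0.0794
```

```bash
python3 -c "
from h import *
go(439,-20,185)"
```

```text
pos [ 563.6 -131.2  184.6] yaw_y -63.97 gap 79.4 F [-0.5 -0.5 -0.5] t 8.2 shift cm [ -0.07 -15.46   6.31] tilt [ 1.3e-03 -5.0e-04 -1.0e+00]
```

Call:
{"fn": "jog_arm", "kwargs": {
  "deltas": [
    [[0, -3, 1.2], [0, 0, 0], 90],
    [[0, -7, 2.9], [0, 0, 0], 90],
    [[0, -11, 4.5], [0, 0, 0], 90],
    [[0, -14, 5.7], [0, 0, 0], 90],
    [[0, -15.5, 6.3], [0, 0, 0], 90],
    [[0, -15.5, 6.3], [0, 0, 0], 90],
    [[0, -15.5, 6.3], [0, 0, 0], 90],
    [[0, -15.5, 6.3], [0, 0, 0], 90]
  ]
}}

```text
clock: 9.0
position: [0.441, -0.021, 0.1843]
orientation: [[0.002, 0.439, -0.899], [-0.001, -0.899, -0.439], [-1.0, 0.001, -0.001]]
ft_force: [-0.1, -0.3, 0.1]
finger_gap: 0.0795
```

```bash
python3 - <<'E'
from h import *
p,d=arm.read_camera("top"); cv2.imwrite(f"pics/top2.png",p[:,:,::-1])
p,d=arm.read_camera("side"); cv2.imwrite(f"pics/side2.png",p[:,:,::-1])
go(439,-20,94)
E
```

```text
pos [440.6 -21.  183.9] yaw_y -63.99 gap 79.2 F [-0.   0.9 -0.2] t 9.1 shift cm [ 8.99 -0.16  0.11] tilt [ 6.e-04 -2.e-04 -1.e+00]
```

View pics/top2.png

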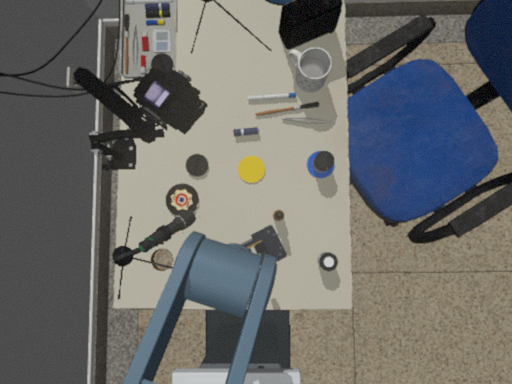

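View pics/side2.png

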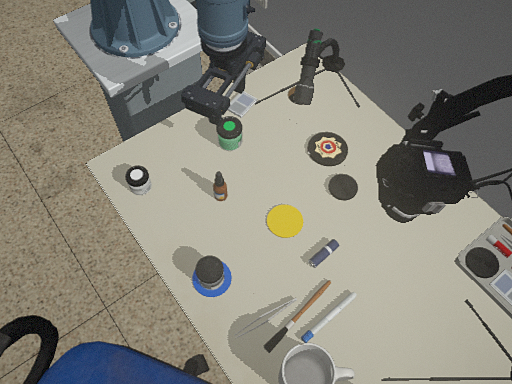

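The side view shows the black jar standing on the blue pad at (211,270), and the green jar at (229,133) clear below the raised gripper. In the top view the black lid is at (324,161). I'll measure it.

```bash
python3 - <<'E'
from h import *
for n,q in(("top",(324,161)),("side",(209,267))):
    p=cv2.imread(f"pics/{n}2.png")[:,:,::-1].copy();m=masks(p)
    print(n,blob(n,m["dark"],q,.056,16),proj(n,[.668,-.2257,.056]))
    if n=="side": im=p[230:310,160:260]
    else: im=p[130:200,280:360]
    cv2.imwrite(f"pics/zk_{n}.png",cv2.resize(im,None,fx=5,fy=5,interpolation=cv2.INTER_NEAREST)[:,:,::-1])
    b=cv2.cvtColor(p,cv2.COLOR_RGB2HSV);bm=(b[...,0]>100)&(b[...,0]<130)&(b[...,1]>120)&(b[...,2]>60)
    print(blob(n,bm,(320,165) if n=="top" else (212,278),.004,28))
E
```

```text
top {'px': (323.6, 160.8), 'cen': array([ 665.2, -225.5]), 'mec': array([ 665.2, -225.5,   47.9]), 'area': 262.0} [323.61214741 159.71706157]
{'px': (319.3, 165.0), 'cen': array([ 664.1, -223.2]), 'mec': array([ 667. , -226. ,   68.5]), 'area': 439.5}
side {'px': (209.1, 269.3), 'cen': array([ 671.2, -226.6]), 'mec': array([ 671.1, -226.4,   48.9]), 'area': 551.5} [208.50141722 267.57697616]
{'px': (212.1, 279.7), 'cen': array([ 673. , -225.9]), 'mec': array([ 669. , -224.4,   70.5]), 'area': 957.5}
```

View pics/zk_side.png

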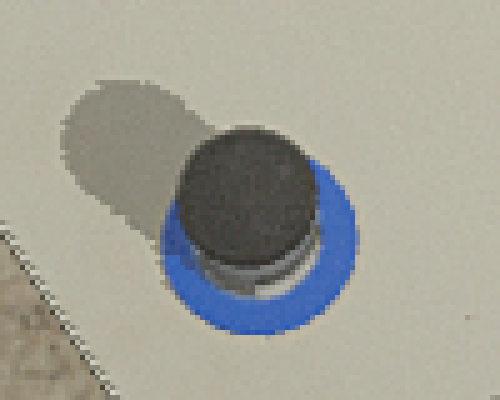

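View pics/zk_top.png

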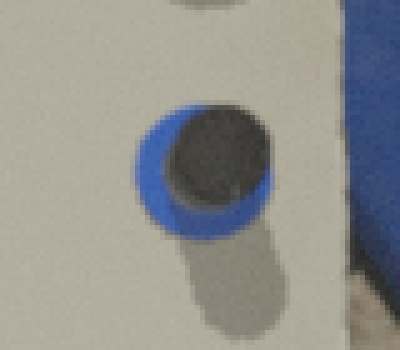

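Black is centred on the blue pad to about 2 mm in both views. Now I'll grasp the green jar.

Call:
{"fn": "jog_arm", "kwargs": {
  "deltas": [
    [[1, -0.2, 0.1], [0, 0, 0], 95],
    [[2.5, -0.2, 0.1], [0, 0, 0], 95],
    [[4, -0.2, 0.1], [0, 0, 0], 95],
    [[5.5, -0.2, 0.1], [0, 0, 0], 95],
    [[7, -0.2, 0.1], [0, 0, 0], 95],
    [[8.5, -0.2, 0.1], [0, 0, 0], 95],
    [[9, -0.2, 0.1], [0, 0, 0], 95],
    [[9, -0.2, 0.1], [0, 0, 0], 95]
  ]
}}

```text
clock: 9.9
position: [0.4372, -0.0188, 0.0925]
orientation: [[-0.003, 0.439, -0.899], [0.001, -0.899, -0.439], [-1.0, -0.002, 0.002]]
ft_force: [0.0, 0.7, 0.3]
finger_gap: 0.0838
```

Call:
{"fn": "jog_arm", "kwargs": {
  "deltas": [
    [[0, 0, 0], [0, 0, 0], 45],
    [[0, 0, 0], [0, 0, 0], 45],
    [[0, 0, 0], [0, 0, 0], 45],
    [[0, 0, 0], [0, 0, 0], 45],
    [[0, 0, 0], [0, 0, 0], 45],
    [[0, 0, 0], [0, 0, 0], 45],
    [[0, 0, 0], [0, 0, 0], 45],
    [[0, 0, 0], [0, 0, 0], 45]
  ]
}}

```text
clock: 10.7
position: [0.4384, -0.019, 0.0941]
orientation: [[0.001, 0.439, -0.898], [-0.0, -0.898, -0.439], [-1.0, 0.001, -0.001]]
ft_force: [0.3, -0.2, 6.0]
finger_gap: 0.0527
```

```bash
python3 -c "
from h import *
go(658,-46,185)"
```

```text
pos [438.4 -19.   94.1] yaw_y -63.94 gap 52.7 F [ 0.3 -0.2  6. ] t 10.7 shift cm [ -9.07  12.08 -18.55] tilt [ 8.e-04 -3.e-04 -1.e+00]
```

Call:
{"fn": "jog_arm", "kwargs": {
  "deltas": [
    [[-1, 0, 0], [0, 0, 0], 45],
    [[-2.5, 0, 0], [0, 0, 0], 45],
    [[-4.5, 0, 0], [0, 0, 0], 45],
    [[-6.5, 0, 0], [0, 0, 0], 45],
    [[-8.5, 0, 0], [0, 0, 0], 45],
    [[-9, 0, 0], [0, 0, 0], 45],
    [[-9, 1, -1.5], [0, 0, 0], 45],
    [[-9, 2.5, -3.8], [0, 0, 0], 45]
  ]
}}

```text
clock: 11.5
position: [0.4825, -0.0243, 0.1833]
orientation: [[-0.001, 0.439, -0.898], [0.0, -0.898, -0.439], [-1.0, -0.001, 0.001]]
ft_force: [0.8, -1.6, -0.2]
finger_gap: 0.0531
```

Call:
{"fn": "jog_arm", "kwargs": {
  "deltas": [
    [[0, 1.5, -2.3], [0, 0, 0], 45],
    [[0, 3.2, -4.9], [0, 0, 0], 45],
    [[0, 5, -7.7], [0, 0, 0], 45],
    [[0, 7, -10.7], [0, 0, 0], 45],
    [[0, 8.7, -13.4], [0, 0, 0], 45],
    [[0, 9.6, -14.7], [0, 0, 0], 45],
    [[0, 9.6, -14.7], [0, 0, 0], 45],
    [[0, 9.6, -14.7], [0, 0, 0], 45]
  ]
}}

```text
clock: 12.3
position: [0.6564, -0.046, 0.1823]
orientation: [[-0.003, 0.439, -0.898], [0.001, -0.898, -0.439], [-1.0, -0.002, 0.002]]
ft_force: [0.6, -0.0, -0.9]
finger_gap: 0.0528
```

```bash
python3 -c "
from h import *
go(658,-46,110)"
```

```text
pos [656.4 -46.  182.3] yaw_y -63.94 gap 52.8 F [ 0.6 -0.  -0.9] t 12.3 shift cm [ 7.23  0.08 -0.16] tilt [-2.5e-03  6.0e-04 -1.0e+00]
```

Call:
{"fn": "jog_arm", "kwargs": {
  "deltas": [
    [[1, 0, 0], [0, 0, 0], 45],
    [[2.5, 0, 0], [0, 0, 0], 45],
    [[4.5, 0, 0], [0, 0, 0], 45],
    [[6, 0, 0], [0, 0, 0], 45],
    [[7, 0, 0], [0, 0, 0], 45],
    [[7.2, 0, 0], [0, 0, 0], 45],
    [[7.2, 0, 0], [0, 0, 0], 45],
    [[7.2, 0, 0], [0, 0, 0], 45]
  ]
}}

```text
clock: 13.1
position: [0.6579, -0.0464, 0.1125]
orientation: [[0.001, 0.439, -0.898], [-0.0, -0.898, -0.439], [-1.0, 0.001, -0.001]]
ft_force: [-1.1, -0.1, -0.0]
finger_gap: 0.0528
```

```bash
python3 -c "
from h import *
go(658,-46,98)"
```

```text
pos [657.9 -46.4 112.5] yaw_y -63.94 gap 52.8 F [-1.1 -0.1 -0. ] t 13.1 shift cm [ 1.45 -0.04 -0.03] tilt [ 1.4e-03 -4.0e-04 -1.0e+00]
```

Call:
{"fn": "jog_arm", "kwargs": {
  "deltas": [
    [[0.6, 0, 0], [0, 0, 0], 45],
    [[1, 0, 0], [0, 0, 0], 45],
    [[1.3, 0, 0], [0, 0, 0], 45],
    [[1.4, 0, 0], [0, 0, 0], 45],
    [[1.4, 0, 0], [0, 0, 0], 45],
    [[1.4, 0, 0], [0, 0, 0], 45],
    [[1.4, 0, 0], [0, 0, 0], 45],
    [[1.4, 0, 0], [0, 0, 0], 45]
  ]
}}

```text
clock: 13.9
position: [0.6573, -0.0462, 0.0981]
orientation: [[-0.0, 0.439, -0.898], [0.0, -0.898, -0.439], [-1.0, -0.0, -0.0]]
ft_force: [-2.1, 0.3, 5.2]
finger_gap: 0.0527
```

```bash
python3 -c "
from h import *
go(658,-46,98)"
```

```text
pos [657.3 -46.2  98.1] yaw_y -63.93 gap 52.7 F [-2.1  0.3  5.2] t 13.9 shift cm [ 0.01  0.01 -0.07] tilt [-0.e+00  1.e-04 -1.e+00]
```

Touchdown is at the expected height with 5 N. Releasing and lifting.

Call:
{"fn": "jog_arm", "kwargs": {
  "deltas": [
    [[0, 0, 0], [0, 0, 0], 70],
    [[0, 0, 0], [0, 0, 0], 80],
    [[0, 0, 0], [0, 0, 0], 90],
    [[0, 0, 0], [0, 0, 0], 90],
    [[-1, 0, 0], [0, 0, 0], 90],
    [[-3, 0, 0], [0, 0, 0], 90],
    [[-6, 0, 0], [0, 0, 0], 90],
    [[-9, 0, 0], [0, 0, 0], 90]
  ]
}}

```text
clock: 14.7
position: [0.6572, -0.0462, 0.1889]
orientation: [[-0.0, 0.439, -0.898], [0.0, -0.898, -0.439], [-1.0, -0.0, 0.0]]
ft_force: [-0.0, -0.3, 0.4]
finger_gap: 0.0792
```

Call:
{"fn": "jog_arm", "kwargs": {
  "deltas": [
    [[0, 0.5, 2], [0, 0, 0], 90],
    [[0, 1.2, 6], [0, 0, 0], 90],
    [[0, 2.1, 10], [0, 0, 0], 90],
    [[0, 3, 14.3], [0, 0, 0], 90],
    [[0, 4, 19], [0, 0, 0], 90],
    [[0, 5, 23.5], [0, 0, 0], 90],
    [[0, 5.9, 28], [0, 0, 0], 90],
    [[0, 6.2, 29.3], [0, 0, 0], 90]
  ]
}}

```text
clock: 15.5
position: [0.419, -0.2325, 0.1884]
orientation: [[-0.0, 0.437, -0.9], [-0.001, -0.9, -0.437], [-1.0, 0.001, 0.001]]
ft_force: [0.4, 1.2, -0.9]
finger_gap: 0.0797
```

```bash
python3 - <<'E'
from h import *
for n in("top","side"):
    p,d=arm.read_camera(n); cv2.imwrite(f"pics/{n}3.png",p[:,:,::-1])
    m=masks(p);P=proj(n,[.658,-.046,.06]).round(1);print(n,P)
    q=tuple(int(x) for x in P)
    print("sticker",blob(n,m["green"],q,.060,8))
    print("lid",blob(n,m["dark"],q,.060,18))
    for nm,pos,z in(("w",[.422,-.23,.048],.048),("v",[.533,-.112,.087],.087)):
        q=tuple(int(x) for x in proj(n,pos))
        print(nm,blob(n,m["white" if nm=="w" else "dark"],q,z,9))
go(422,-230.3,89)
E
```

```text
top [250.1 164.6]
sticker {'px': (250.5, 165.0), 'cen': array([657. , -46.9]), 'mec': array([657.1, -47.2,  23.6]), 'area': 63.0}
lid {'px': (250.9, 165.7), 'cen': array([655.2, -47.9]), 'mec': array([654.8, -47.5,  50.9]), 'area': 293.5}
w {'px': (327.9, 260.3), 'cen': array([ 424.5, -230.1]), 'mec': array([ 423.7, -230.5,   18.8]), 'area': 27.0}
v {'px': (278.6, 214.9), 'cen': array([ 533.6, -112. ]), 'mec': array([ 534.6, -111.8,   13.6]), 'area': 18.5}
side [286. 207.]
sticker {'px': (286.1, 207.0), 'cen': array([658.2, -45.9]), 'mec': array([658.2, -45.8,  23.8]), 'area': 102.5}
lid {'px': (287.6, 212.6), 'cen': array([668.9, -50.9]), 'mec': array([662.4, -48. ,  52.8]), 'area': 332.5}
w {'px': (135.9, 174.0), 'cen': array([ 422.4, -229.4]), 'mec': array([ 422.3, -229.1,   23.2]), 'area': 85.5}
v {'px': (216.5, 177.8), 'cen': array([ 544.4, -120.6]), 'mec': array([ 543.2, -120.8,   10.8]), 'area': 9.5}
pos [ 420.7 -231.9  188.5] yaw_y -64.14 gap 79.4 F [-0.9  0.2  0.4] t 15.6 shift cm [ 9.95 -0.1  -0.18] tilt [ 1.e-03 -8.e-04 -1.e+00]
```

View pics/side3.png

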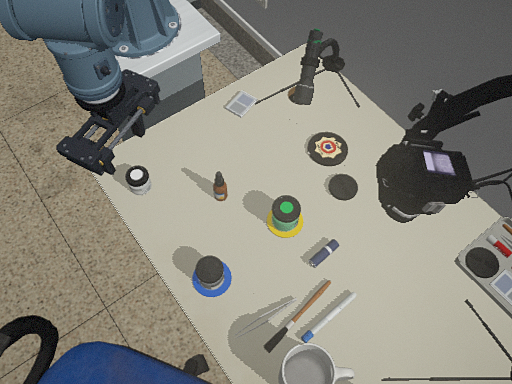

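View pics/top3.png

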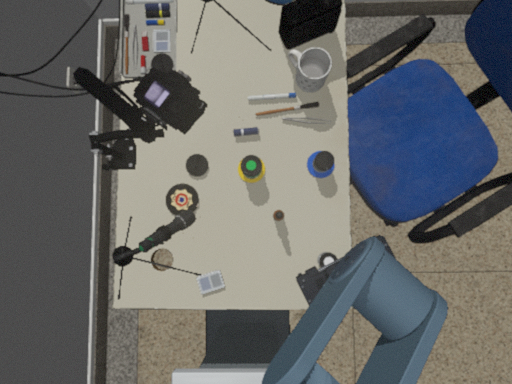

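The green jar stands on the yellow pad, with its sticker at (286,207) in the side view and (250,165) in the top view, within about 1.3 mm of the pad centre. Next is the white jar, at (136,174) in the side view.

Call:
{"fn": "jog_arm", "kwargs": {
  "deltas": [
    [[1, -0.1, -0.1], [0, 0, 0], 90],
    [[2.5, -0.1, -0.1], [0, 0, 0], 90],
    [[4.5, -0.1, -0.1], [0, 0, 0], 90],
    [[6.5, -0.1, -0.1], [0, 0, 0], 90],
    [[8.5, -0.1, -0.1], [0, 0, 0], 90],
    [[9.7, -0.1, -0.1], [0, 0, 0], 90],
    [[10, -0.1, -0.1], [0, 0, 0], 90],
    [[10, -0.1, -0.1], [0, 0, 0], 90]
  ]
}}

```text
clock: 16.4
position: [0.4222, -0.2287, 0.0872]
orientation: [[-0.001, 0.44, -0.898], [0.001, -0.898, -0.44], [-1.0, -0.001, 0.0]]
ft_force: [0.7, -0.7, 0.4]
finger_gap: 0.079
```

```bash
python3 -c "
from h import *
go(422,-230.3,88)"
```

```text
pos [ 422.2 -228.7   87.2] yaw_y -63.88 gap 79.0 F [ 0.7 -0.7  0.4] t 16.4 shift cm [-0.08  0.13  0.09] tilt [-6.e-04  7.e-04 -1.e+00]
```

Call:
{"fn": "jog_arm", "kwargs": {
  "deltas": [
    [[0, 0, 0], [0, 0, 0], 35],
    [[0, 0, 0], [0, 0, 0], 35],
    [[0, 0, 0], [0, 0, 0], 35],
    [[0, 0, 0], [0, 0, 0], 35],
    [[0, 0, 0], [0, 0, 0], 35],
    [[0, 0, 0], [0, 0, 0], 35],
    [[0, 0, 0], [0, 0, 0], 35],
    [[0, 0, 0], [0, 0, 0], 35]
  ]
}}

```text
clock: 17.2
position: [0.422, -0.2296, 0.088]
orientation: [[0.0, 0.439, -0.898], [-0.0, -0.898, -0.439], [-1.0, 0.001, -0.0]]
ft_force: [-1.3, -0.9, 5.5]
finger_gap: 0.0441
```

```bash
python3 -c "
from h import *
go(658,-46,200)"
```

```text
pos [ 422.  -229.6   88. ] yaw_y -63.94 gap 44.1 F [-1.3 -0.9  5.5] t 17.2 shift cm [-11.2   -6.12 -29.27] tilt [ 4.e-04 -5.e-04 -1.e+00]
```

Call:
{"fn": "jog_arm", "kwargs": {
  "deltas": [
    [[-1, 0, 0], [0, 0, 0], 35],
    [[-2.5, 0, 0], [0, 0, 0], 35],
    [[-4.5, 0, 0], [0, 0, 0], 35],
    [[-7, 0, 0], [0, 0, 0], 35],
    [[-9.5, 0, 0], [0, 0, 0], 35],
    [[-11.5, 0, 0], [0, 0, 0], 35],
    [[-12, 0, 0], [0, 0, 0], 35],
    [[-12, 0, 0], [0, 0, 0], 35]
  ]
}}

```text
clock: 18.0
position: [0.422, -0.2295, 0.2083]
orientation: [[0.001, 0.439, -0.898], [-0.001, -0.898, -0.439], [-1.0, 0.001, -0.001]]
ft_force: [-0.2, -0.8, -0.8]
finger_gap: 0.0443
```

Call:
{"fn": "jog_arm", "kwargs": {
  "deltas": [
    [[0, -0.3, -1.5], [0, 0, 0], 35],
    [[0, -0.9, -4.5], [0, 0, 0], 35],
    [[0, -1.7, -8], [0, 0, 0], 35],
    [[0, -2.5, -12], [0, 0, 0], 35],
    [[0, -3.3, -16], [0, 0, 0], 35],
    [[0, -4.2, -20], [0, 0, 0], 35],
    [[0, -5, -24], [0, 0, 0], 35],
    [[0, -5.6, -26.8], [0, 0, 0], 35]
  ]
}}

```text
clock: 18.8
position: [0.6387, -0.0592, 0.2053]
orientation: [[-0.003, 0.44, -0.898], [0.001, -0.898, -0.44], [-1.0, -0.002, 0.002]]
ft_force: [0.4, -0.8, -0.4]
finger_gap: 0.0442
```

```bash
python3 -c "
from h import *
go(657.6,-46.2,208)"
```

```text
pos [638.7 -59.2 205.3] yaw_y -63.88 gap 44.2 F [ 0.4 -0.8 -0.4] t 18.8 shift cm [-0.27 -0.33 -2.27] tilt [-0.0027  0.0011 -1.    ]
```

Call:
{"fn": "jog_arm", "kwargs": {
  "deltas": [
    [[0, -0.2, -1.2], [0, 0, 0], 35],
    [[0, -0.3, -2.1], [0, 0, 0], 35],
    [[0, -0.3, -2.3], [0, 0, 0], 35],
    [[0, -0.3, -2.3], [0, 0, 0], 35],
    [[1.5, -0.3, -2.3], [0, 0, 0], 35],
    [[3, -0.3, -2.3], [0, 0, 0], 35],
    [[4, -0.3, -2.3], [0, 0, 0], 35],
    [[4, -0.3, -2.3], [0, 0, 0], 35]
  ]
}}

```text
clock: 19.6
position: [0.6555, -0.0485, 0.1645]
orientation: [[-0.005, 0.439, -0.899], [0.001, -0.899, -0.439], [-1.0, -0.003, 0.004]]
ft_force: [-0.4, -0.5, -0.5]
finger_gap: 0.0437
```

```bash
python3 - <<'E'
from h import *
go(657.6,-46.2,148)
for n in("top","side"):
    p,d=arm.read_camera(n); cv2.imwrite(f"pics/{n}4.png",p[:,:,::-1])
go(657.6,-46.2,148)
cv2.imwrite("pics/z4.png",cv2.resize(p[130:270,200:380],None,fx=4,fy=4,interpolation=cv2.INTER_NEAREST)[:,:,::-1])
E
```

```text
pos [655.5 -48.5 164.5] yaw_y -63.97 gap 43.7 F [-0.4 -0.5 -0.5] t 19.6 shift cm [ 1.65 -0.11 -0.29] tilt [-0.0049  0.0012 -1.    ]
pos [657.  -48.6 167. ] yaw_y -63.95 gap 44.0 F [ 0.1 -0.6 -0.5] t 19.7 shift cm [ 1.9  -0.19 -0.16] tilt [-1.2e-03  3.0e-04 -1.0e+00]
```

View pics/z4.png

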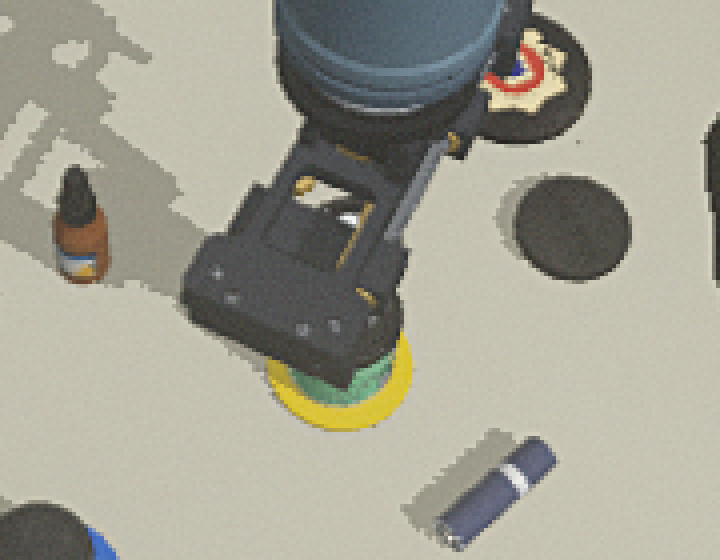

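The gripper hides the white jar; the green jar and yellow pad below it are undisturbed. I'll trim the lateral position and then lower.

Call:
{"fn": "jog_arm", "kwargs": {
  "deltas": [
    [[0, -0.2, -0.1], [0, 0, 0], 35],
    [[0.4, -0.2, -0.1], [0, 0, 0], 35],
    [[0.8, -0.2, -0.1], [0, 0, 0], 35],
    [[1.2, -0.2, -0.1], [0, 0, 0], 35],
    [[1.5, -0.2, -0.1], [0, 0, 0], 35],
    [[1.5, -0.2, -0.1], [0, 0, 0], 35],
    [[1.5, -0.2, -0.1], [0, 0, 0], 35],
    [[1.5, -0.2, -0.1], [0, 0, 0], 35]
  ]
}}

```text
clock: 20.5
position: [0.6575, -0.0463, 0.1528]
orientation: [[0.0, 0.439, -0.898], [-0.0, -0.898, -0.439], [-1.0, 0.0, -0.0]]
ft_force: [0.2, 0.1, -1.1]
finger_gap: 0.0445
```

```bash
python3 -c "
from h import *
go(657.6,-46.2,148)"
```

```text
pos [657.5 -46.3 152.8] yaw_y -63.94 gap 44.5 F [ 0.2  0.1 -1.1] t 20.5 shift cm [ 0.48 -0.01 -0.02] tilt [ 3.e-04 -1.e-04 -1.e+00]
```

Call:
{"fn": "jog_arm", "kwargs": {
  "deltas": [
    [[0.1, 0, 0], [0, 0, 0], 35],
    [[0.2, 0, 0], [0, 0, 0], 35],
    [[0.3, 0, 0], [0, 0, 0], 35],
    [[0.4, 0, 0], [0, 0, 0], 35],
    [[0.5, 0, 0], [0, 0, 0], 35],
    [[0.5, 0, 0], [0, 0, 0], 35],
    [[0.5, 0, 0], [0, 0, 0], 35],
    [[0.5, 0, 0], [0, 0, 0], 35]
  ]
}}

```text
clock: 21.3
position: [0.6575, -0.0463, 0.148]
orientation: [[0.0, 0.439, -0.898], [-0.0, -0.898, -0.439], [-1.0, 0.0, -0.0]]
ft_force: [-1.0, 0.5, 2.7]
finger_gap: 0.0441
```

```bash
python3 -c "
from h import *
go(657.6,-46.2,148)"
```

```text
pos [657.5 -46.3 148. ] yaw_y -63.94 gap 44.1 F [-1.   0.5  2.7] t 21.3 shift cm [-0.   -0.   -0.02] tilt [ 4.e-04 -1.e-04 -1.e+00]
```

Call:
{"fn": "jog_arm", "kwargs": {
  "deltas": [
    [[0, 0, 0], [0, 0, 0], 55],
    [[0, 0, 0], [0, 0, 0], 70],
    [[0, 0, 0], [0, 0, 0], 80],
    [[0, 0, 0], [0, 0, 0], 80],
    [[-0.8, 0, 0], [0, 0, 0], 80],
    [[-2.5, 0, 0], [0, 0, 0], 80],
    [[-5, 0, 0], [0, 0, 0], 80],
    [[-6, 0, 0], [0, 0, 0], 80]
  ]
}}

```text
clock: 22.1
position: [0.6589, -0.0466, 0.212]
orientation: [[0.005, 0.439, -0.898], [-0.001, -0.898, -0.439], [-1.0, 0.004, -0.004]]
ft_force: [0.0, -0.6, -0.2]
finger_gap: 0.0704
```

Call:
{"fn": "jog_arm", "kwargs": {
  "deltas": [
    [[-2, 0, 0], [0, 0, 0], 80],
    [[-2, 1, 2], [-0.15, 0, 0], 80],
    [[-2, 1.5, 5], [-0.3, 0, 0], 80],
    [[-2, 1.5, 8], [-0.45, 0, 0], 80],
    [[-2, 1, 11], [-0.6, 0, 0], 70],
    [[-2, 0.5, 13], [-0.75, 0, 0], 70],
    [[-2, 0.4, 14], [-0.9, 0, 0], 70],
    [[-2, 0.4, 14], [-1.05, 0, 0], 70]
  ]
}}

```text
clock: 22.9
position: [0.5323, -0.1119, 0.2286]
orientation: [[0.001, 0.998, -0.061], [-0.001, -0.061, -0.998], [-1.0, 0.001, 0.001]]
ft_force: [0.5, -0.5, 0.4]
finger_gap: 0.0613
```

```bash
python3 - <<'E'
from h import *
go(533,-112,200)
for n in("top","side"):
    p,d=arm.read_camera(n); cv2.imwrite(f"pics/{n}5.png",p[:,:,::-1])
    m=masks(p);P=proj(n,[.6575,-.0463,.108]).round(1);print(n,P)
    q=tuple(int(x) for x in P)
    print("sticker",blob(n,m["white"],q,.108,9))
    print("lid",blob(n,m["dark"],q,.108,14))
E
```

```text
pos [ 532.3 -111.9  228.6] yaw_y -3.49 gap 61.3 F [ 0.5 -0.5  0.4] t 22.9 shift cm [2.86 0.07 0.01] tilt [ 7.e-04 -5.e-04 -1.e+00]
top [249.5 161.2]
sticker {'px': (250.0, 161.0), 'cen': array([657.8, -47.4]), 'mec': array([657.8, -47.5,  20.6]), 'area': 53.5}
lid {'px': (248.6, 161.1), 'cen': array([657.6, -44.2]), 'mec': array([656.5, -45.7,  41.7]), 'area': 170.5}
side [287.7 194.1]
sticker {'px': (288.1, 194.1), 'cen': array([658. , -45.7]), 'mec': array([658. , -45.6,  23.2]), 'area': 104.0}
lid {'px': (288.6, 200.9), 'cen': array([669. , -53.5]), 'mec': array([662.4, -49.4,  42.9]), 'area': 197.0}
```

View pics/side5.png

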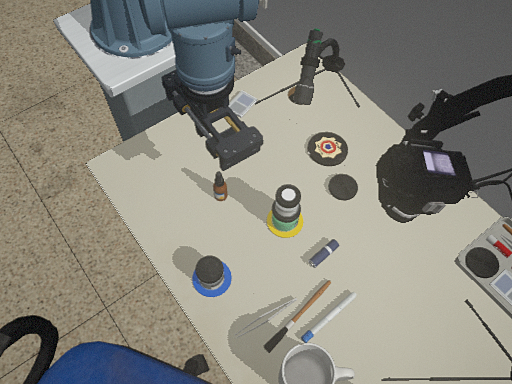

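View pics/top5.png

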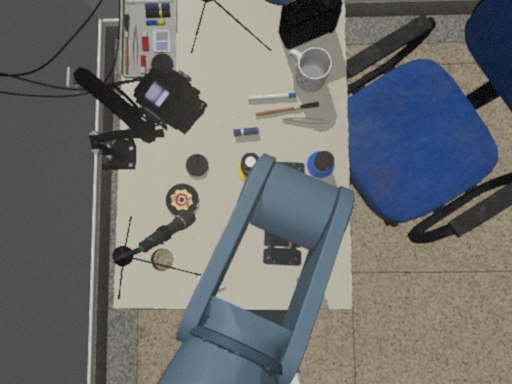

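The white jar is stacked, with its sticker at (288,194) in the side view and about 1 mm off the green jar's axis. Now I'll refine the vial position.

```bash
python3 - <<'E'
from h import *
for n in("side","top"):
    p=np.load(f"pics/{n}0.npz")["p"];h=cv2.cvtColor(p,cv2.COLOR_RGB2HSV)
    q=(220,187) if n=="side" else (279,216)
    d=p.astype(int); m=(np.abs(d-np.median(d[q[1]-40:q[1]+40,q[0]-40:q[0]+40].reshape(-1,3),0)).max(-1)>45)
    br=(h[...,1]>110)&((h[...,0]<14)|(h[...,0]>172))
    print(n,"brown",blob(n,br,q,.026 if n=="side" else .052,14))
    # whole silhouette vs expected projections
    print("proj base/neck/top for 533,-112:",[proj(n,[.533,-.112,z]).round(1).tolist() for z in(0,.026,.052,.087)])
p=np.load("pics/side0.npz")["p"];cv2.imwrite("pics/v.png",cv2.resize(p[160:210,195:245],None,fx=10,fy=10,interpolation=cv2.INTER_NEAREST)[:,:,::-1])
E
```

```text
side brown {'px': (220.7, 191.1), 'cen': array([ 541.6, -113.1]), 'mec': array([ 541.6, -112.3,   42. ]), 'area': 161.5}
proj base/neck/top for 533,-112: [[219.4, 194.3], [218.6, 187.8], [217.9, 181.0], [216.8, 171.3]]
top brown {'px': (274.0, 214.5), 'cen': array([ 536. , -102.4]), 'mec': array([ 536. , -102.4,    2.4]), 'area': 0.0}
proj base/neck/top for 533,-112: [[277.1, 216.3], [277.6, 216.0], [278.0, 215.7], [278.6, 215.2]]
```

View pics/v.png

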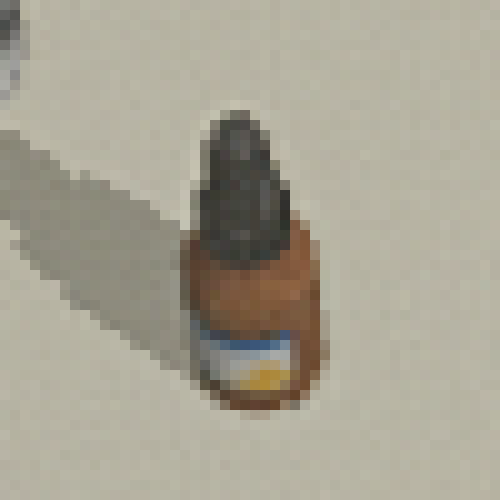

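Call:
{"fn": "jog_arm", "kwargs": {
  "deltas": [
    [[2, 0, 0], [-0.12, 0, 0], 75],
    [[4, 0.1, 0], [-0.12, 0, 0], 75],
    [[6, 0.1, 0], [-0.12, 0, 0], 75],
    [[6, 0.1, 0], [-0.12, 0, 0], 75],
    [[6, 0.1, 0], [-0.12, 0, 0], 75],
    [[6, 0.1, 0], [-0.12, 0, 0], 75],
    [[6, 0.1, 0], [-0.12, 0, 0], 75],
    [[6, 0.1, 0], [-0.12, 0, 0], 75]
  ]
}}

```text
clock: 23.8
position: [0.5348, -0.1116, 0.1686]
orientation: [[0.002, 0.999, 0.054], [-0.001, 0.054, -0.999], [-1.0, 0.001, 0.001]]
ft_force: [-0.9, 0.1, 0.1]
finger_gap: 0.0656
```

```bash
python3 -c "
from h import *
go(533.5,-111.5,92)"
```

```text
pos [ 534.8 -111.6  168.6] yaw_y 3.07 gap 65.6 F [-0.9  0.1  0.1] t 23.8 shift cm [ 7.66 -0.14 -0.03] tilt [ 1.5e-03 -7.0e-04 -1.0e+00]
```

Call:
{"fn": "jog_arm", "kwargs": {
  "deltas": [
    [[1, -0.1, 0], [0, 0, 0], 75],
    [[2, -0.1, 0], [0, 0, 0], 75],
    [[3.5, -0.1, 0], [0, 0, 0], 75],
    [[5, -0.1, 0], [0, 0, 0], 75],
    [[6.5, -0.1, 0], [0, 0, 0], 75],
    [[7.4, -0.1, 0], [0, 0, 0], 75],
    [[7.5, -0.1, 0], [0, 0, 0], 75],
    [[7.5, -0.1, 0], [0, 0, 0], 75]
  ]
}}

```text
clock: 24.6
position: [0.5333, -0.1115, 0.0923]
orientation: [[-0.001, 0.999, 0.054], [0.0, 0.054, -0.999], [-1.0, -0.001, -0.0]]
ft_force: [0.2, 0.3, -0.2]
finger_gap: 0.0661
```

```bash
python3 -c "
from h import *
go(533.5,-111.5,92)"
```

```text
pos [ 533.3 -111.5   92.3] yaw_y 3.09 gap 66.1 F [ 0.2  0.3 -0.2] t 24.6 shift cm [0.03 0.02 0.01] tilt [-6.e-04  3.e-04 -1.e+00]
```

Call:
{"fn": "jog_arm", "kwargs": {
  "deltas": [
    [[0, 0, 0], [0, 0, 0], 60],
    [[0, 0, 0], [0, 0, 0], 50],
    [[0, 0, 0], [0, 0, 0], 40],
    [[0, 0, 0], [0, 0, 0], 32],
    [[0, 0, 0], [0, 0, 0], 25],
    [[0, 0, 0], [0, 0, 0], 20],
    [[0, 0, 0], [0, 0, 0], 20],
    [[0, 0, 0], [0, 0, 0], 20]
  ],
  "force": 10
}}

```text
clock: 25.4
position: [0.5335, -0.1116, 0.0929]
orientation: [[0.0, 0.999, 0.054], [-0.0, 0.054, -0.999], [-1.0, 0.0, 0.0]]
ft_force: [0.2, -0.2, 0.9]
finger_gap: 0.0267
```

```bash
python3 -c "
from h import *
go(533.5,-111.5,92)"
```

```text
pos [ 533.5 -111.6   92.9] yaw_y 3.09 gap 26.7 F [ 0.2 -0.2  0.9] t 25.4 shift cm [ 0.09 -0.   -0.01] tilt [ 4.e-04 -2.e-04 -1.e+00]
```

Call:
{"fn": "jog_arm", "kwargs": {
  "deltas": [
    [[-1, 0, 0], [0, 0, 0], 20],
    [[-2.5, 0, 0], [0, 0, 0], 20],
    [[-4.5, 0, 0], [0, 0, 0], 20],
    [[-6.5, 0, 0], [0, 0, 0], 20],
    [[-8, 0, 0], [0, 0, 0], 20],
    [[-8, 0.5, 0.5], [0, 0, 0], 20],
    [[-8, 1.5, 1.5], [0, 0, 0], 20],
    [[-8, 3, 3.1], [0, 0, 0], 20]
  ]
}}

```text
clock: 26.2
position: [0.5649, -0.1407, 0.1723]
orientation: [[-0.001, 0.999, 0.055], [0.001, 0.055, -0.999], [-1.0, -0.001, -0.001]]
ft_force: [0.3, -0.2, -0.4]
finger_gap: 0.0266
```

Call:
{"fn": "jog_arm", "kwargs": {
  "deltas": [
    [[0, 2, 0], [0, 0, 0], 20],
    [[0, 4, 0], [0, 0, 0], 20],
    [[0, 6, 0], [0, 0, 0], 20],
    [[0, 8, 0], [0, 0, 0], 20],
    [[0, 9.5, 0], [0, 0, 0], 20],
    [[0, 9.8, 0], [0, 0, 0], 20],
    [[0, 9.8, 0], [0, 0, 0], 20],
    [[0, 9.8, 0], [0, 0, 0], 20]
  ]
}}

```text
clock: 27.0
position: [0.662, -0.1356, 0.172]
orientation: [[-0.001, 0.999, 0.054], [0.0, 0.054, -0.999], [-1.0, -0.001, -0.0]]
ft_force: [0.4, 0.0, -0.9]
finger_gap: 0.0271
```

```bash
python3 -c "
from h import *
go(663,-136,110)"
```

```text
pos [ 662.  -135.6  172. ] yaw_y 3.09 gap 27.1 F [ 0.4  0.  -0.9] t 27.0 shift cm [6.2  0.1  0.05] tilt [-1.4e-03  4.0e-04 -1.0e+00]
```

Call:
{"fn": "jog_arm", "kwargs": {
  "deltas": [
    [[1, 0, 0], [0, 0, 0], 20],
    [[2, 0, 0], [0, 0, 0], 20],
    [[3.5, 0, 0], [0, 0, 0], 20],
    [[5, 0, 0], [0, 0, 0], 20],
    [[6, 0, 0], [0, 0, 0], 20],
    [[6.5, 0, 0], [0, 0, 0], 20],
    [[6.5, 0, 0], [0, 0, 0], 20],
    [[6.5, 0, 0], [0, 0, 0], 20]
  ]
}}

```text
clock: 27.8
position: [0.6631, -0.1356, 0.1079]
orientation: [[0.0, 0.999, 0.054], [-0.0, 0.054, -0.999], [-1.0, 0.0, 0.0]]
ft_force: [0.3, 0.4, -1.1]
finger_gap: 0.0267
```

```bash
python3 - <<'E'
from h import *
p,d=arm.read_camera("side")
go(663,-136,92.9)
cv2.imwrite("pics/z6.png",cv2.resize(p[150:310,170:330],None,fx=3.7,fy=3.7,interpolation=cv2.INTER_NEAREST)[:,:,::-1])
E
```

```text
pos [ 663.3 -135.7  108.4] yaw_y 3.1 gap 26.6 F [0.8 0.1 0.4] t 27.85 shift cm [ 1.55 -0.04  0.03] tilt [ 1.2e-03 -4.0e-04 -1.0e+00]
```

View pics/z6.png

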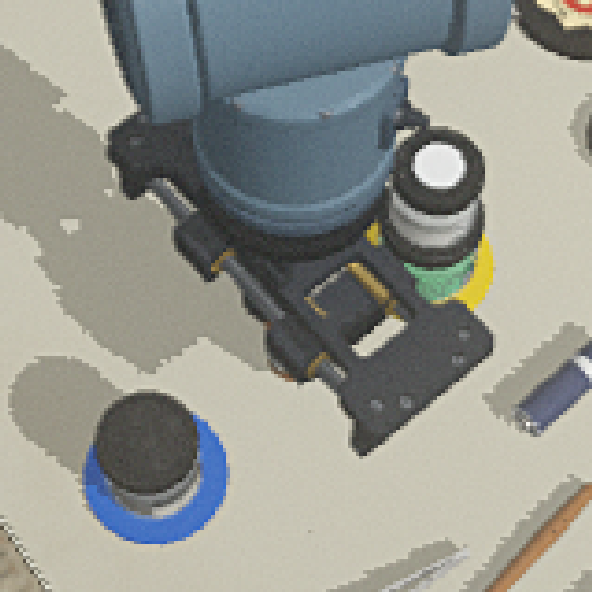

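The vial is held, mostly hidden, at about (245,248) in the side view, and both jars are clear of the gripper. Lowering it.

Call:
{"fn": "jog_arm", "kwargs": {
  "deltas": [
    [[0.4, 0, 0], [0, 0, 0], 20],
    [[0.8, 0, 0], [0, 0, 0], 20],
    [[1.1, 0, 0], [0, 0, 0], 20],
    [[1.4, 0, 0], [0, 0, 0], 20],
    [[1.5, 0, 0], [0, 0, 0], 20],
    [[1.5, 0, 0], [0, 0, 0], 20],
    [[1.5, 0, 0], [0, 0, 0], 20],
    [[1.5, 0, 0], [0, 0, 0], 20]
  ]
}}

```text
clock: 28.65
position: [0.6629, -0.1356, 0.0928]
orientation: [[0.0, 0.999, 0.054], [-0.0, 0.054, -0.999], [-1.0, 0.0, 0.0]]
ft_force: [-1.1, -1.0, 2.2]
finger_gap: 0.0265
```

```bash
python3 -c "
from h import *
go(663,-136,92.9)"
```

```text
pos [ 662.9 -135.6   92.8] yaw_y 3.09 gap 26.5 F [-1.1 -1.   2.2] t 28.65 shift cm [-0.01  0.01  0.04] tilt [ 1.e-04 -1.e-04 -1.e+00]
```

Touchdown is at the expected height. Releasing and rising straight up.

Call:
{"fn": "jog_arm", "kwargs": {
  "deltas": [
    [[0, 0, 0], [0, 0, 0], 35],
    [[0, 0, 0], [0, 0, 0], 42],
    [[0, 0, 0], [0, 0, 0], 50],
    [[0, 0, 0], [0, 0, 0], 55],
    [[0, 0, 0], [0, 0, 0], 60],
    [[0, 0, 0], [0, 0, 0], 60],
    [[-0.5, 0, 0], [0, 0, 0], 60],
    [[-2, 0, 0], [0, 0, 0], 60]
  ]
}}

```text
clock: 29.45
position: [0.6618, -0.1352, 0.1117]
orientation: [[-0.003, 0.999, 0.054], [0.001, 0.054, -0.999], [-1.0, -0.003, -0.001]]
ft_force: [-0.6, 0.5, -0.3]
finger_gap: 0.0526
```

Call:
{"fn": "jog_arm", "kwargs": {
  "deltas": [
    [[-3, 0, 0], [0, 0, 0], 60],
    [[-6, 0, 0], [0, 0, 0], 60],
    [[-9, 0, 0], [0, 0, 0], 60],
    [[-12, 0, 0], [0, 0, 0], 60],
    [[-12.5, -3, 0], [0, 0, 0], 60],
    [[-12.5, -7, 0], [0, 0, 0], 60],
    [[-12.5, -11, 0], [0, 0, 0], 60],
    [[-12.5, -15, 0], [0, 0, 0], 60]
  ]
}}

```text
clock: 30.25
position: [0.5118, -0.1436, 0.2391]
orientation: [[0.002, 0.999, 0.054], [-0.001, 0.054, -0.999], [-1.0, 0.002, 0.001]]
ft_force: [-0.2, -0.5, 0.3]
finger_gap: 0.0526
```

Call:
{"fn": "jog_arm", "kwargs": {
  "deltas": [
    [[0, -3, 1], [0, 0, 0], 60],
    [[0, -7, 3], [0, 0, 0], 60],
    [[0, -11, 6], [0, 0, 0], 60],
    [[0, -14, 9], [0, 0, 0], 60],
    [[0, -16, 12], [0, 0, 0], 60],
    [[0, -17, 15], [0, 0, 0], 60],
    [[0, -17, 18], [0, 0, 0], 60],
    [[0, -17, 18], [0, 0, 0], 60]
  ]
}}

```text
clock: 31.05
position: [0.3528, -0.3361, 0.2396]
orientation: [[0.002, 0.999, 0.051], [-0.004, 0.051, -0.999], [-1.0, 0.002, 0.004]]
ft_force: [-0.4, 0.6, -0.2]
finger_gap: 0.053
```

```bash
python3 - <<'E'
from h import *
def M(n,lst):
    for nm,pos,r,lo,hi in lst: pass
for n in("top","side"):
    p,d=arm.read_camera(n); np.savez(f"pics/{n}7.npz",p=p,d=d);cv2.imwrite(f"pics/{n}7.png",p[:,:,::-1])
    m=masks(p)
    for nm,mk,pos,r in(("black","dark",[.668,-.2257,.056],16),("white","white",[.6575,-.0463,.108],9),("vialcap","dark",[.663,-.136,.087],9),("lenscap","dark",[.67,.094,.01],25)):
        q=tuple(int(round(x)) for x in proj(n,pos)); print(n,nm,q,blob(n,m[mk],q,pos[2],r))
    im=p[120:220,220:360] if n=="top" else p[150:310,170:330]
    cv2.imwrite(f"pics/z7{n}.png",cv2.resize(im,None,fx=3.7,fy=3.7,interpolation=cv2.INTER_NEAREST)[:,:,::-1])
go(663,-136,92.9)
E
```

```text
top black (324, 160) {'px': (323.6, 161.0), 'cen': array([ 664.9, -225.5]), 'mec': array([ 664.8, -225.3,   48.8]), 'area': 268.0}
top white (250, 161) {'px': (250.0, 161.4), 'cen': array([657. , -47.5]), 'mec': array([657.4, -47.5,  20.2]), 'area': 50.5}
top vialcap (288, 160) {'px': (287.7, 163.4), 'cen': array([ 654.8, -135.6]), 'mec': array([ 655.5, -135.6,   16.1]), 'area': 26.0}
top lenscap (197, 164) {'px': (196.7, 164.9), 'cen': array([668.4,  94.1]), 'mec': array([668.3,  94.6,  55.6]), 'area': 322.0}
side black (209, 268) {'px': (209.1, 269.2), 'cen': array([ 671.1, -226.6]), 'mec': array([ 670.8, -227.1,   49.4]), 'area': 558.0}
side white (288, 194) {'px': (288.0, 194.0), 'cen': array([657.6, -45.7]), 'mec': array([657.4, -45.6,  22.8]), 'area': 101.0}
side vialcap (248, 229) {'px': (248.4, 234.8), 'cen': array([ 670.9, -142.1]), 'mec': array([ 671.6, -142.6,   16.5]), 'area': 41.5}
side lenscap (342, 186) {'px': (342.8, 186.9), 'cen': array([673. ,  93.8]), 'mec': array([672.5,  93.8,  59.6]), 'area': 544.0}
pos [ 352.9 -332.9  238.5] yaw_y 3.02 gap 53.0 F [ 0.3  0.1 -0.1] t 31.15 shift cm [ 14.57  32.   -18.03] tilt [ 6.e-04 -5.e-04 -1.e+00]
```

View pics/z7side.png

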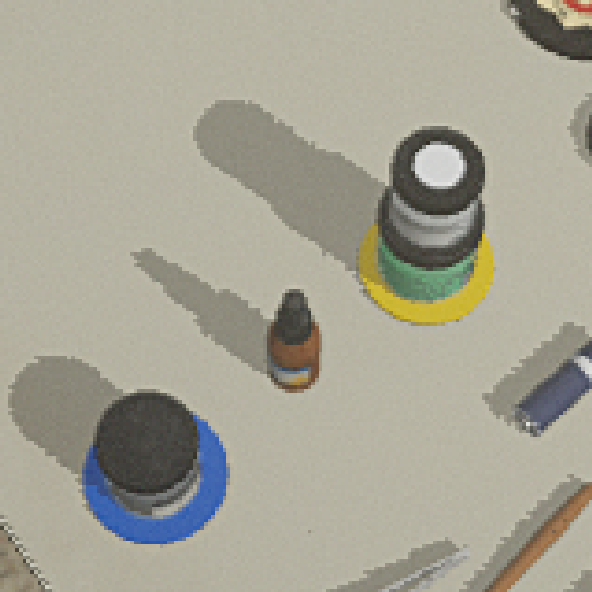

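View pics/z7top.png

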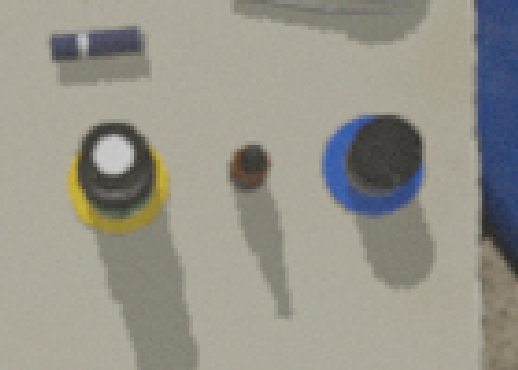

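```bash
python3 - <<'E'
from h import *
a=np.linspace(0,2*np.pi,72)
def sil(n,x,y):
    P=[proj(n,[x+.0135*np.cos(t),y+.0135*np.sin(t),z]) for t in a for z in(0,.045)]
    P=np.array(P);return P.min(0).round(1),P.max(0).round(1)
for n,q in(("top",(287,165)),("side",(250,247))):
    p=np.load(f"pics/{n}7.npz")["p"];h=cv2.cvtColor(p,cv2.COLOR_RGB2HSV)
    br=((h[...,1]>95)&((h[...,0]<16)|(h[...,0]>172)))
    reg=np.zeros(br.shape,bool);reg[q[1]-16:q[1]+16,q[0]-12:q[0]+12]=1
    v,u=np.nonzero(br&reg)
    print(n,"brown extents u",u.min(),u.max()+1,"v",v.min(),v.max()+1)
    print(" predicted (663,-136)",sil(n,.663,-.136), "x+5",sil(n,.668,-.136)[1],"y+5",sil(n,.663,-.131)[1])
E
```

```text
top brown extents u 283 290 v 161 169
 predicted (663,-136) (array([280.3, 157.8]), array([292.1, 171.4])) x+5 [292.  169.5] y+5 [290.  171.4]
side brown extents u 243 256 v 237 256
 predicted (663,-136) (array([241. , 232.4]), array([255.9, 255.5])) x+5 [257.6 257.5] y+5 [258.1 254. ]
```

```bash
python3 - <<'E'
from h import *
p=np.load("pics/top7.npz")["p"].astype(int)
bg=np.median(p[150:180,265:276].reshape(-1,3),0)
D=np.abs(p-bg).sum(-1)
print(D[155:174,278:298])
h=cv2.cvtColor(p.astype(np.uint8),cv2.COLOR_RGB2HSV);print(h[155:174,278:298,1])
for x,y in((.663,-.136),):print([proj("top",[x,y,z]).round(1) for z in(.02,.052,.087)])
E
```

```text
[[  2.   3.   3.   6.   3.   6.   2.   8.   3.   2.  12.   1.   1.   1.
    2.   9.   3.   5.   2.   2.]
 [  5.   1.   1.   4.   4.   3.   7.   3.   4.   2.   1.   1.   8.   1.
    4.   3.   1.   3.   1.   2.]
 [  4.   2.   5.   3.   2.   1.   2.   4.   2.   6.   0.   5.   2.   2.
    3.   3.   7.   8.   6.   4.]
 [  3.   1.   0.   1.   6.   3.   8.   8.  40.  58.  65.  52.  30.   6.
    0.   4.   2.   5.   5.   6.]
 [  2.   6.   7.   2.   2.  19.  33.  95. 176. 232. 234. 226. 124.  28.
    7.   3.   3.   2.   1.   4.]
 [  1.   4.   4.   6.  17.  71. 172. 248. 291. 280. 273. 277. 226. 103.
   18.   1.   6.   2.   2.   4.]
 [  4.   2.   7.   1.  59. 162. 266. 317. 301. 299. 279. 302. 287. 214.
   71.   1.   3.   7.   4.   6.]
 [  3.   8.   2.   6.  80. 222. 283. 335. 327. 304. 308. 313. 330. 276.
  108.  17.   2.   0.   2.   2.]
 [  3.   3.   2.  44. 142. 256. 303. 332. 344. 328. 318. 323. 327. 306.
  162.  31.   3.   7.   2.   4.]
 [  4.   4.   0.  79. 206. 262. 299. 318. 329. 318. 324. 335. 315. 311.
  184.  52.   3.   0.   5.   1.]
 [  5.   4.   4.  69. 221. 252. 289. 315. 339. 327
[... 1881 characters left out ...]
 93  75  33  28  28  27
   25  27]
 [ 27  29  26  31  62  92 119 113 105 101  92 109  90  57  36  27  27  25
   27  25]
 [ 27  28  25  32  36  29  70  84  94 101  98  97  72  37  32  26  28  25
   27  27]
 [ 29  25  26  33  29  16  13  52  63  83  80  55  34  33  29  27  28  28
   25  25]
 [ 26  28  25  25  32  41  29  16  14  23  31  21  27  29  26  27  28  25
   27  24]
 [ 26  28  26  30  30  33  46  44  38  42  32  31  32  32  28  26  26  25
   25  25]
 [ 25  28  27  27  28  26  33  33  36  34  31  30  35  29  34  27  28  27
   25  27]
 [ 27  27  25  27  25  31  32  30  30  28  34  30  34  30  32  26  25  28
   25  28]]
[array([286. , 164.9]), array([286.8, 162.6]), array([287.8, 159.9])]
```

Every item checks out. In the top view the vial outline runs from column 281.7 to 292.3, which is where a vial at (663, −136) mm should appear. The lens cap and battery have not moved. The arm is clear, so I'm handing in.

```bash
python3 - <<'E'
from h import *
a=np.load("pics/top0.npz")["p"].astype(int);b=np.load("pics/top7.npz")["p"].astype(int)
print("battery diff",np.abs(a-b)[120:142,228:264].mean(),"lens cap diff",np.abs(a-b)[150:180,182:212].mean())
print(arm.hand_in())
E
```

```text
battery diff 2.467171717171717 lens cap diff 2.7085185185185185
the job is handed in; nothing more can be done
None
```

The set-up is done and handed in at about 31 s. I placed the jars in the order asked: black on the blue pad, green on the yellow pad, white on top of the green. The vial went last, half-way between the pads.

Last checks, made just before handing in:
- **Black jar:** its lid centre is about 2 mm from the blue pad centre in both views. The side view's lid outline also takes in some of the lid's rim, so that figure is a little less certain.
- **Green jar:** its sticker was within about 1.5 mm of the yellow pad centre. I measured this before stacking, because the white jar now covers it.
- **White jar:** its sticker is about 1 mm from the green jar's axis.
- **Vial:** its outline is within about 1–2 mm of where a vial at the mid-point of the pads, about (663, −136) mm, should appear in both views. Taking its cap as a check gave an offset of about 8 mm, in opposite directions in the two views. I set that aside because the cap tapers, so its outline mixes heights.
- **Everything else:** all four items stand upright. The lens cap and battery look unchanged from the first picture, with only camera noise between the two. The wrist force readings stayed within about 6 N, and the gripper was well clear at the end.

The two cameras disagreed with each other by 1–3 mm, close to the stated calibration, so I used their average for the targets.

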